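# Load the wide sample carrier into the spectrometer's loading dock

### The job

Get the next sample run ready: first swing the dock's latch bar well clear of the slot, then lift the wide sample carrier (not the narrow one) up and off its hook and slide it edgewise down into the dock's slot until it is fully home. Then swing the latch bar back against its stop so that it holds the carrier in, let go, and leave the narrow carrier and everything else on the bench where they are.

Things in the scene. Friction and masses are not known exactly. Their poses are not given: they have to be found in the camera images.
- carrier: Wide sample carrier, loose, 0.14 kg. Aluminium plate 5 thick (x), 70 wide (y), z 0 to 65, two dark discs; above it a window z 65 to 99 between two 7 wide strips (outer width 36); on top a black grip block 12 (x) x 36 (y), z 99 to 145. Origin: centre of bottom edge, z up. Both faces alike. Hangs on hook_a, bar through the window. Grasp the top 28 mm of the block, closing along x.
- carrier_eye (a point): Top middle of the wide carrier's window, on the underside of its grip block, 99 above the carrier's origin.
- narrow: The narrow sample carrier, a bystander: same heights and grip block, but its plate is only 44 wide and has one disc. It hangs on the other hook (hook_b) and must be left hanging there.
- hook_a: Fixed stand on which the wide carrier hangs. Base 70 x 80 x 14 high; round post at its origin; a level bar, 8 diameter, top at z 150, runs 97 along the stand's -x, then turns up at 45 degrees, 12 further out and 12 up (its top at z 162). Origin: centre of base underside. The two stands can change places.
- hook_a_seat (a point): Where the wide carrier hangs: top of hook_a's bar, 75 from the post and 22 behind the start of the upturned end. Lift the carrier 16 to 20 mm, then move it along the stand's -x by at least 45 mm to clear the end.
- hook_b: The other hook stand, same shape, with the narrow carrier.
- dock: Fixed white loading dock, a block 100 (x) x 190 (y) x 75 high with one slot in its top and the latch bar. Origin: centre of its underside; z up.
- dock_slot (a point): Centre of the slot's mouth, on the dock's top face (z 75), at y -30 in the dock's frame. The slot is 8 wide along the dock's x, 75 long along its y, 60 deep, with a 3 mm chamfer at the mouth. Fully home, the carrier's origin is 60 below this point, its plate stands 5 out of the slot, and the grip block's top is 85 above this point.
- latch_pivot (a point): Foot of the latch's vertical pivot, on the dock's top face at y +32 in the dock's frame (62 from the slot centre).
- latch_knob (a point): Top centre of the latch's upright black knob, 14 diameter, 43 high (15.5 to 58.5 above the dock's top), on the bar's tail, 40 from the pivot. When shut it is on the far side of the pivot from the slot.
- latch (a joint): Angle of the latch, a steel bar 14 wide, 8 thick, underside 7.5 above the dock's top (2.5 above the shoulder of a carrier fully home). 0 = shut against its stop: the bar lies along the dock's y, its end, 38 from the pivot, over the slot's +y end. Grows counter-clockwise from above (knob goes to the dock's -x) to 1.6 rad. Stays where left.
- vial: Bystander: small amber jar, 28 diameter, 45 high; origin at underside.
- dish: Bystander: white ceramic dish, 56 diameter, 18 high; origin at underside.
- beaker: Bystander: glass beaker, 70 diameter, 90 high; origin at underside.
- spatula: Bystander: small lab spatula, 160 long, lying on the bench.
- reagent: Bystander: amber bottle, 60 diameter, 140 high; origin at underside.
- jar: Bystander: white jar, 56 diameter, 80 high; origin at underside.

How it is judged:
By the outcome, as a careful person would: the job done as asked, in the order asked, and still so for the second after the job is handed in, with the robot touching nothing.
It also fails if it takes over 72 s, if anything falls off the work surface, if the arm or the gripper's body presses on something with over 40 N, if the wrist force passes 120 N, or if a joint passes its speed limit or range.

### The arm

A 6-joint arm with a two-finger parallel gripper is mounted at the origin on the work surface. World frame = base frame: x ahead of the robot, y to its left, z up, the work surface at z = 0. Lengths are in mm, angles in rad, forces in N, time in s.
With the tool pointing down it reaches from about 350 to 975 mm from the base axis. Payload 7.1 kg.
Tool frame: the origin (TCP) lies on the front face of the gripper's body, between the roots of the fingers; the fingertips stand 80 mm ahead of it and the grasp point (between the pads) lies 61 mm ahead of it (env.tips_ahead is the distance from the TCP to the fingertips, in mm); z points along the fingers, y is the line along which they close (so a half turn about z gives the same grasp; the last joint's range is limited). The gripper opens to 88 mm and grips with 3 to 60 N. Pads are 20 mm wide; open, the fingers measure 115 mm over their backs; the gripper's body (75 mm by 178 mm) begins 61 mm behind the grasp point.
Start: joints at [-1.308, 0.423, 1.63, -0, 1.089, -0.019], TCP at [173.822, -600.326, 302.675] pointing down, gripper open.
Joint ranges: [-3, 3], [-0.9, 2.11], [0.09, 2.58], [-1.31, 4.45], [0.11, 2.69], [-2.54, 2.54]. Speed limits (rad/s): [2.39, 2.39, 3.01, 3.14, 3.14, 3.14].

### API

Orientations are given as a unit quaternion [x, y, z, w].
In Python, from station import env, set_gripper, viewer, workorder gives the robot as it stands. Calls block until the motion is done:
- env.reach(position, orientation): joint-space move of the TCP to a pose.
- env.move_l(position, rot=None, rate=150, f_stop=None): straight line of the TCP; rot=None keeps the orientation; rate is the mean speed in mm/s. With f_stop (N) it stops when the force on the tool has changed by that much, and returns True; else False.
- env.move_joints(angles): joint-space move.
- set_gripper(opening): finger opening in mm; the grip force is fixed at half the most; returns when the fingers have stopped.
- env.hold(seconds).
- env.ik(position, orientation): joint angles nearest the present ones, or None.
- env.read_state(): the state.
- viewer.camera(name): name is "side" or "top" or "wrist"; returns the picture (480x640x3 uint8, blue, green, red); there is no depth.
- viewer.camera_params(name): a dict with "fx", "fy", "cx", "cy" (pixels), "dist" ([k1, k2, p1, p2, k3] as OpenCV has them; the pictures are not rectified), "pose" (4x4, takes a point from camera to world coordinates); the wrist camera has in their place "tool_from_camera" (4x4, takes a point from camera to tool coordinates, whose origin is the TCP and whose axes are the flange's). Camera axes: x right, y up, looking along -z (the intrinsics and any distortion apply to the point x, -y, -z); pixel columns grow to the right and rows downward; lengths in mm; the calibration is good to about 2 mm. A picture is of the moment at which its call begins: read the wrist's pose just before it. camera_params takes no time and is no camera call.
A pose or a line that the arm cannot do raises env.IKError and nothing moves.
- workorder.sign_off(): hands the job in; it is judged then, once.
The state is a dict: "time_s": time; "qpos": joint angles; "dq": joint speeds; "tau": joint torques, N m; "tool_pos": TCP position; "orientation": TCP orientation; "force": force on the tool from outside, world axes, zero at the start; "wrist_torque": the same for the moment, N m; "width": finger opening in mm; "grip_force": force on a finger pad.
Only numpy, scipy, OpenCV 4.12 (cv2) and the standard library are available. Lean on these libraries where they do the work, as an engineer would, in place of code of your own. Each camera call takes 0.05 s, during which the arm holds its last target. There are 200 camera calls.

## Working session

There is one attempt and no reset: what is moved stays moved. The work goes in short steps, each a Python script; the robot and the scene stay as the last script left them, time stands still between calls to the robot, and variables do not carry over. Pictures are saved under pics/ and viewed, at most 10 in all, crops included, and the job is handed in when it is done.

```bash
ls; mkdir -p pics; python3 - <<'E'
from station import env,set_gripper,viewer,workorder
import cv2,numpy as np
for n in("side","top"):
    cv2.imwrite(f"pics/{n}0.png",viewer.camera(n)); p=viewer.camera_params(n)
    print(n,{k:(np.round(v,3).tolist()) for k,v in p.items()})
print({k:np.round(v,3).tolist() for k,v in viewer.camera_params("wrist").items()})
print(env.read_state())
E
```

```text
pics
side {'fx': 497.24, 'fy': 497.24, 'cx': 325.206, 'cy': 240.838, 'dist': [-0.088, 0.0, 0.0, 0.0, 0.0], 'pose': [[0.94, 0.199, -0.278, 161.766], [-0.342, 0.565, -0.751, -988.539], [0.007, 0.801, 0.599, 932.535], [0.0, 0.0, 0.0, 1.0]]}
top {'fx': 520.641, 'fy': 520.641, 'cx': 311.193, 'cy': 245.534, 'dist': [0.043, 0.0, 0.0, 0.0, 0.0], 'pose': [[0.0, 0.998, -0.056, 478.131], [-1.0, 0.001, 0.012, 23.676], [0.012, 0.056, 0.998, 1271.305], [0.0, 0.0, 0.0, 1.0]]}
{'fx': 357.838, 'fy': 357.838, 'cx': 318.598, 'cy': 241.468, 'dist': [-0.071, 0.0, 0.0, 0.0, 0.0], 'tool_from_camera': [[0.0, 0.954, 0.3, 83.316], [1.0, -0.0, 0.0, -0.142], [0.0, 0.3, -0.954, -82.401], [0.0, 0.0, 0.0, 1.0]]}
{'time_s': 0.1, 'qpos': array([-1.30798201e+00,  4.23732914e-01,  1.63059820e+00, -4.00422442e-06,
        1.08863965e+00, -1.90145539e-02]), 'dq': array([-0.00051088, -0.00210972, -0.00234234, -0.00112932,  0.00101598,
        0.00058709]), 'tau': array([-6.02657310e-04, -5.45617747e+01, -2.74326289e+01,  6.44889800e-02,
        1.88649469e-02, -3.74887270e-05]), 'tool_pos': array([ 173.73267769, -599.95541294,  302.00508517]), 'orientation': array([ 9.90087613e-01,  1.40449432e-01, -8.55480740e-05, -6.83727429e-04]), 'force': array([-0.32699146,  0.264143  ,  0.38852814]), 'wrist_torque': array([ 0.01926686, -0.01759594, -0.01087308]), 'grip_force': 0.0, 'width': 87.77788051631798}
```

View pics/side0.png

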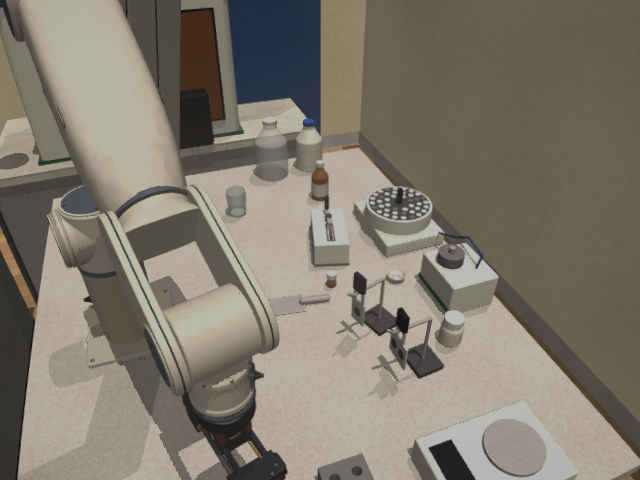

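View pics/top0.png

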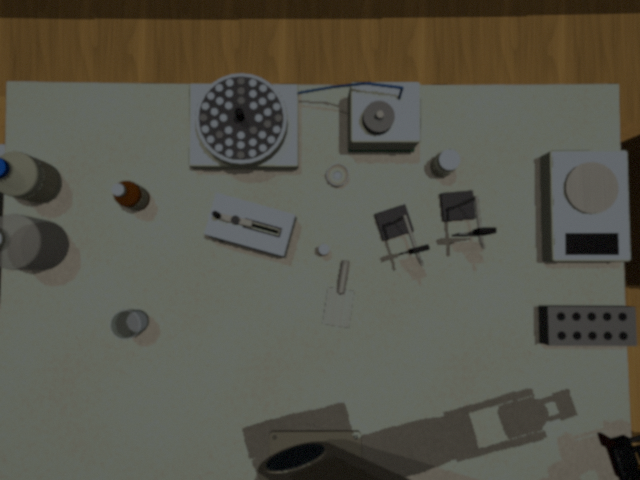

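The side view shows the dock at about (330,235) and the two hooks at (375,310) and (420,350). The top view shows the dock at (250,226) and the stands at (393,222) and (458,206). I'll zoom in to tell the carriers apart.

```bash
python3 - <<'E'
import cv2,numpy as np
s=cv2.imread("pics/side0.png");t=cv2.imread("pics/top0.png")
a=cv2.resize(s[190:390,300:460],None,fx=3,fy=3,interpolation=2)
b=cv2.resize(t[180:280,200:500],None,fx=2.6,fy=2.6,interpolation=2)
b=cv2.convertScaleAbs(b,alpha=1.8)
cv2.imwrite("pics/s_crop.png",a)
cv2.imwrite("pics/t_crop.png",b)
E
```

```text
(no output)
```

View pics/s_crop.png

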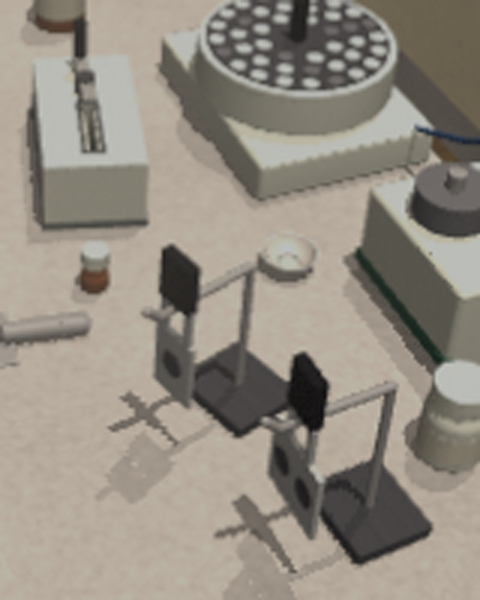

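View pics/t_crop.png

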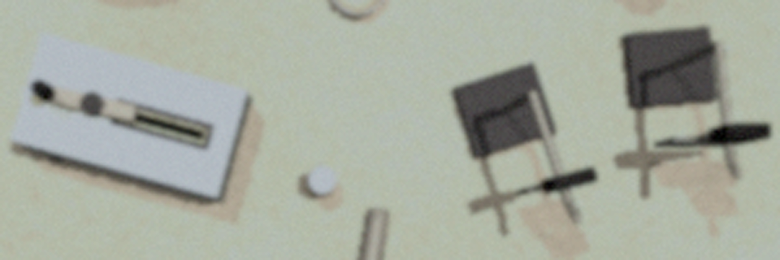

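The wide carrier, with two discs, is on the nearer stand. In the top view its block is at about (485,231). The dock knob is at (216,215), the pivot at (236,220) and the slot centre at (266,229). I'll start with coarse positions from these.

```bash
cat > h.py <<'E'
from station import env,set_gripper,viewer,workorder
import cv2,numpy as np
from scipy.spatial.transform import Rotation as R
def quat(psi): return (R.from_euler('z',psi)*R.from_euler('x',np.pi)).as_quat()
def shot(name):
    s=env.read_state(); im=viewer.camera(name); p=dict(viewer.camera_params(name))
    if name=="wrist":
        T=np.eye(4);T[:3,:3]=R.from_quat(s["orientation"]).as_matrix();T[:3,3]=s["tool_pos"]
        p["pose"]=T@np.array(p["tool_from_camera"])
    return im,p
def cast(p,uv,z):
    K=np.array([[p["fx"],0,p["cx"]],[0,p["fy"],p["cy"]],[0,0,1]])
    uv=np.asarray(uv,float).reshape(-1,1,2)
    n=cv2.undistortPoints(uv,K,np.array(p["dist"])).reshape(-1,2)
    T=np.array(p["pose"]); d=np.c_[n[:,0],-n[:,1],-np.ones(len(n))]@T[:3,:3].T
    o=T[:3,3]; return (o+d*((np.asarray(z)-o[2])/d[:,2])[:,None]).round(2)
def proj(p,P):
    K=np.array([[p["fx"],0,p["cx"]],[0,p["fy"],p["cy"]],[0,0,1]])
    T=np.linalg.inv(np.array(p["pose"])); c=np.atleast_2d(P)@T[:3,:3].T+T[:3,3]
    return cv2.projectPoints(c*[1,-1,-1],np.zeros(3),np.zeros(3),K,np.array(p["dist"]))[0].reshape(-1,2)
E
python3 - <<'E'
from h import *
p=viewer.camera_params("top")
c=lambda x,y:(200+x/2.6,180+y/2.6)
pts=[c(42,90),c(93,103),c(172,127),c(742,133),c(571,181),c(42,35),c(250,95),c(220,200),c(12,145),c(715,45)]
print(cast(p,pts,np.array([133.5,90,75,196,196,75,75,75,75,150])))
E
```

```text
[[ 609.72  217.79  133.5 ]
 [ 603.45  180.73   90.  ]
 [ 583.86  112.81   75.  ]
 [ 568.91 -350.12  196.  ]
 [ 530.48 -213.82  196.  ]
 [ 665.47  228.23   75.  ]
 [ 612.47   43.82   75.  ]
 [ 519.22   70.13   75.  ]
 [ 567.65  253.61   75.  ]
 [ 646.35 -344.95  150.  ]]
```

```bash
python3 - <<'E'
from h import *
import pickle
out={}
env.reach([569,-350,350],quat(1.636)); env.hold(.2); out["car"]=shot("wrist")
env.reach([592,160,270],quat(1.30)); env.hold(.2); out["dock"]=shot("wrist")
pickle.dump(out,open("v.pkl","wb"))
for k in out: cv2.imwrite(f"pics/{k}.png",out[k][0])
print(env.read_state()["time_s"],env.read_state()["tool_pos"],env.read_state()["qpos"])
E
```

```text
4.1917 [592.21197034 159.39105808 270.05665442] [ 2.43520225e-01  4.43770020e-01  1.68168988e+00 -3.16383397e-05
  1.01604959e+00  5.15254152e-01]
```

View pics/car.png

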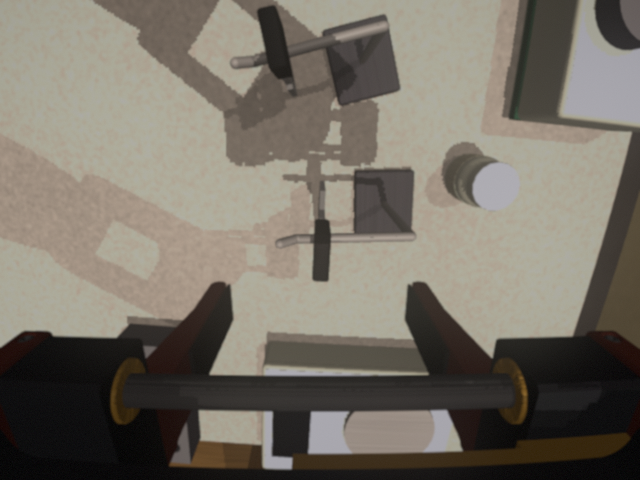

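View pics/dock.png

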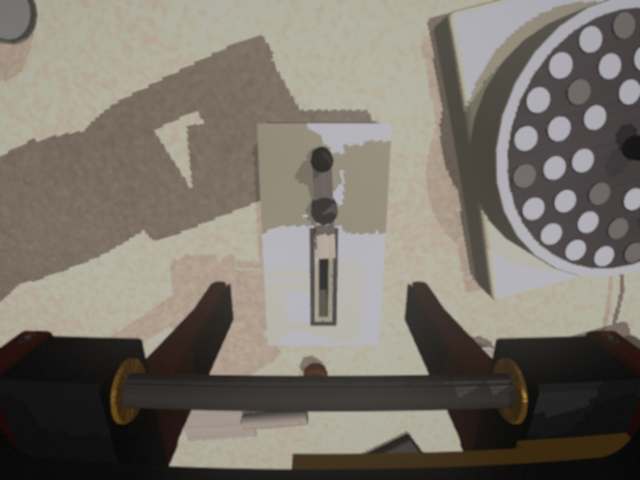

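Carrier view: the block spans columns 313–330 and rows 220–281, and its bar runs from (413,237) to (282,243). Dock view: the knob is at (322,159), the pivot at (324,211), and the slot outline spans (310..337, 228..325). The dock's corners are at about (258,124), (392,124), (379,345) and (267,346). Next I'll refine these with masks.

```bash
python3 - <<'E'
from h import *
import pickle
v=pickle.load(open("v.pkl","rb"))
im,p=v["car"]; g=cv2.cvtColor(im,6)
m=(g<48).astype(np.uint8); m[300:]=0;m[:,:300]=0;m[:,345:]=0;m[:205]=0
cs=max(cv2.findContours(m,0,2)[0],key=cv2.contourArea); print("block bbox",cv2.boundingRect(cs))
pts=cs.reshape(-1,2)
ymax=pts[:,1].max();ymin=pts[:,1].min()
b=pts[pts[:,1]>=ymax-3].mean(0);t=pts[pts[:,1]<=ymin+3].mean(0)
print(b,t,cast(p,[[b[0],ymax+.5],[t[0],ymin+.5]],np.array([196,150])))
# width of the block per row near the bottom (top face)
for r in(240,250,260,270,276):
    c=np.where(m[r])[0]; print(r,c.min(),c.max(),cast(p,[[c.min(),r],[c.max()+1,r]],196)[:,:2].tolist())
print("bar",cast(p,[[413,237],[297,239]],146))
im,p=v["dock"]; g=cv2.cvtColor(im,6)
print("dock",cast(p,[(258,124),(392,124),(379,345),(267,346)],75))
print("slot", cast(p,[(310,325),(337,325),(310,232),(337,232)],75))
print("knob,piv",cast(p,[(322,157),(324,211)],np.array([133.5,90])))
for r in(250,280,310): print(r,g[r,300:346].tolist())
print(g[300:335,324].tolist())
c=cv2.resize(im[130:340,250:400],None,fx=2.8,fy=2.8,interpolation=2); cv2.imwrite("pics/dcrop.png",c)
E
```

```text
block bbox (316, 221, 13, 16)
[323.   233.75] [320.28571429 221.85714286] [[ 570.98 -338.27  196.  ]
 [ 569.39 -339.42  150.  ]]Traceback (most recent call last):
  File "<stdin>", line 13, in <module>
    return umr_minimum(a, axis, None, out, keepdims, initial, where)
ValueError: zero-size array to reduction operation minimum which has no identity
```

```bash
python3 - <<'E'
from h import *
import pickle
v=pickle.load(open("v.pkl","rb"))
im,p=v["car"]; g=cv2.cvtColor(im,6)
print("col321 rows210-290",g[210:290,321].tolist())
for r in(245,260,275): print(r,g[r,305:340].tolist())
print(cast(p,[[321.5,237],[321.5,281]],196),cast(p,[[321.5,221]],150))
print("bar",cast(p,[[413,237],[297,239]],146))
im,p=v["dock"]; g=cv2.cvtColor(im,6)
print("dock",cast(p,[(258,124),(392,124),(379,345),(267,346)],75))
print("slot", cast(p,[(310,325),(337,325),(310,232),(337,232)],75))
print("knob,piv",cast(p,[(322,157),(324,211)],np.array([133.5,90])))
for r in(280,310): print(r,g[r,300:346].tolist())
print(g[300:335,324].tolist())
c=cv2.resize(im[130:340,250:400],None,fx=2.8,fy=2.8,interpolation=2); cv2.imwrite("pics/dcrop.png",c)
E
```

```text
col321 rows210-290 [85, 78, 77, 78, 78, 77, 78, 81, 82, 66, 49, 46, 48, 46, 47, 46, 47, 48, 48, 48, 47, 47, 48, 49, 48, 48, 49, 50, 50, 49, 49, 49, 48, 51, 56, 59, 59, 60, 58, 58, 58, 59, 58, 58, 57, 59, 57, 58, 58, 58, 58, 57, 57, 58, 57, 58, 56, 58, 57, 56, 58, 57, 57, 57, 57, 56, 56, 56, 55, 58, 73, 115, 155, 170, 169, 169, 168, 169, 169, 169]
245 [164, 163, 165, 166, 166, 165, 164, 152, 116, 74, 55, 56, 58, 58, 58, 59, 59, 59, 60, 60, 60, 59, 59, 55, 61, 101, 145, 164, 167, 166, 164, 163, 166, 166, 168]
260 [169, 169, 169, 171, 171, 171, 166, 141, 97, 61, 55, 56, 56, 57, 58, 57, 58, 57, 58, 57, 58, 56, 55, 61, 103, 146, 165, 167, 166, 166, 165, 165, 165, 167, 168]
275 [166, 165, 166, 168, 170, 169, 154, 112, 69, 54, 57, 56, 56, 56, 56, 56, 56, 55, 57, 56, 56, 53, 61, 101, 147, 167, 168, 168, 168, 168, 170, 171, 171, 170, 169]
[[ 569.97 -338.69  196.  ]
 [ 572.16 -371.61  196.  ]] [[ 570.35 -338.94  150.  ]]
bar [[ 648.06 -348.77  146.  ]
 [ 551.   -356.74  146.  ]]
dock [[572.68 255.62  75.  ]
 [668.73 228.96  75.  ]
 [617.75  46.33  75.  ]
 [520.1   72.52  75.  ]]
slot [[563.52  83.03  75.  ]
 [586.44  76.62  75.  ]
 [586.99 164.9   75.  ]
 [607.96 159.06  75.  ]]
knob,piv [[612.64 223.66 133.5 ]
 [603.1  181.85  90.  ]]
280 [181, 181, 181, 181, 181, 181, 181, 182, 180, 166, 124, 90, 83, 89, 117, 149, 161, 155, 131, 92, 60, 52, 53, 54, 53, 52, 54, 78, 116, 141, 148, 143, 127, 97, 80, 79, 104, 144, 172, 180, 180, 181, 180, 180, 180, 181]
310 [181, 182, 181, 181, 182, 180, 181, 182, 181, 169, 133, 99, 84, 89, 119, 151, 162, 155, 134, 107, 91, 88, 89, 88, 89, 89, 86, 100, 131, 141, 140, 140, 117, 87, 77, 86, 122, 164, 179, 181, 180, 179, 180, 179, 179, 181]
[89, 88, 89, 89, 89, 88, 88, 89, 89, 88, 89, 88, 89, 88, 88, 93, 113, 137, 150, 151, 143, 121, 92, 77, 89, 121, 156, 175, 180, 180, 179, 179, 180, 179, 179]
```

View pics/dcrop.png

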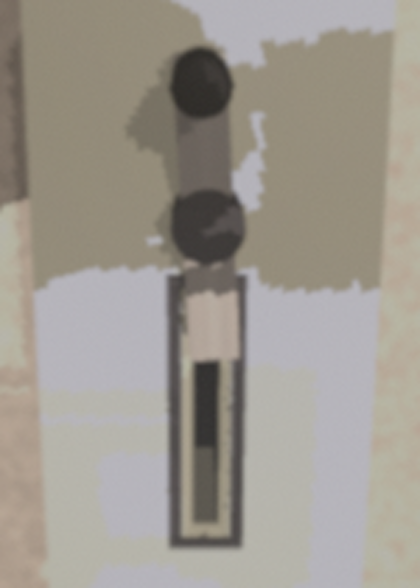

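The crop shows the knob at full-image (321.8,159.3), the pivot at (324,211) and the slot's centreline at col 323.4. Sizes agree: the dock comes out at 190x100 and the pivot lands where it should. Next is opening the latch.

```bash
cat >> h.py <<'E'
YAW=-0.274; DY=np.array([-np.sin(YAW),np.cos(YAW)]); DX=np.array([np.cos(YAW),np.sin(YAW)])
PIV=np.array([603.3,181.8])
def knob(th): a=YAW+th; return PIV+40*np.array([-np.sin(a),np.cos(a)])
def dark(p,im,P,r=40,thr=60):
    u,w=proj(p,P)[0].astype(int); g=cv2.cvtColor(im,6); m=np.zeros_like(g); m[max(0,w-r):w+r,max(0,u-r):u+r]=1
    m=((g<thr)&(m>0)).astype(np.uint8); n,l,s,c=cv2.connectedComponentsWithStats(m)
    return (u,w),[(s[i].tolist(),c[i].round(1).tolist()) for i in range(1,n) if s[i][4]>60]
E
python3 - <<'E'
from h import *
import pickle
v=pickle.load(open("v.pkl","rb"))
p=v["dock"][1]
e=cast(p,[(323.5,321.5),(323.4,280),(323.4,316)],np.array([75,75,72])); print("slot",e, e[0,:2]+40.5*DY, e[2,:2]+37.5*DY)
print("knob",cast(p,[(321.8,159.3)],133.5),knob(0))
q=v["car"][1]; c=cast(q,[(321.7,245),(321.1,260),(320,275)],196); print("car mid",c)
psi0=np.pi/2+YAW
set_gripper(22)
k=knob(0)
env.reach([*k,232],quat(psi0))
print("down",env.move_l([*k,180],rate=80,f_stop=12))
s=env.read_state(); print(s["tool_pos"],s["force"])
if s["tool_pos"][2]<184:
    for th in np.linspace(.2,1.6,8):
        r=env.move_l([*knob(th),180],quat(psi0+th),rate=60,f_stop=30)
        s=env.read_state(); print(round(th,2),r,s["force"].round(1))
        if r: break
print(s["time_s"])
E
```

```text
slot [[575.9   83.21  75.  ]
 [586.29 121.47  75.  ]
 [576.85  86.87  72.  ]] [586.85866723 122.19919866] [586.99691411 122.97110987]
knob [[612.17 222.38 133.5 ]] [614.12337505 220.30785053]
car mid [[ 570.49 -344.47  196.  ]
 [ 570.81 -355.58  196.  ]
 [ 570.78 -367.03  196.  ]]
down False
[614.31353832 220.38531098 180.0570922 ] [-0.21342938  0.15739306 -0.18493034]
0.2 False [ 0.4 -0.1  0. ]
0.4 False [-0.2 -0.3  0.1]
0.6 False [ 0.1 -0.2  0. ]
0.8 False [1.  0.9 0.7]
1.0 False [ 0.3 -0.5  0.1]
1.2 False [0.4 0.7 0.9]
1.4 False [ 0.5  0.1 -0. ]
1.6 False [-0.3  0.7  0.5]
9.2917
```

```bash
python3 - <<'E'
from h import *
psi0=np.pi/2+YAW
t=env.read_state()["tool_pos"]; env.move_l([t[0],t[1],270],rate=150)
env.reach([592,160,270],quat(psi0)); env.hold(.1)
im,p=shot("wrist"); cv2.imwrite("pics/open.png",im)
for th in(0,1.55): 
    print(th,dark(p,im,[[*knob(th),133.5]],30,70))
print(cast(p,[proj(p,[[*knob(1.5),133.5]])[0]],133.5),knob(1.5))
print(env.read_state()["time_s"])
E
```

```text
0 ((np.int64(326), np.int64(162)), [])
1.55 ((np.int64(263), np.int64(225)), [([254, 200, 26, 32, 549], [266.7, 216.0])])
[[565.65 195.32 133.5 ]] [565.65422741 195.32019994]
11.5667
```

View pics/open.png

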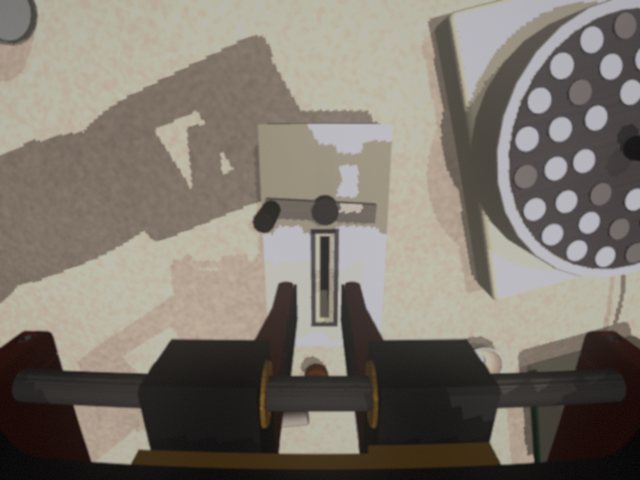

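The latch is open: the knob is at (266,214), the bar lies across at row 210, and the slot is fully uncovered (cols 319–328, rows 235–317). Next I grasp and unhook the carrier.

```bash
python3 - <<'E'
from h import *
im,p=shot("wrist")
print("slot mid",cast(p,[(323.5,230),(323.5,325.5)],75)[:,:2].mean(0))
q=quat(np.pi/2+.04)
env.move_l([592,150,340],rate=300)
env.reach([570.8,-354.5,330],q); set_gripper(40)
print(env.move_l([570.8,-354.5,250],rate=100,f_stop=10))
set_gripper(0); s=env.read_state(); print("width",s["width"],s["grip_force"],s["force"],s["tool_pos"])
if 9<s["width"]<15:
    f0=s["force"]
    env.move_l([570.8,-354.5,268],rate=60,f_stop=15); env.hold(.2)
    s=env.read_state(); print("lift",s["force"]-f0,s["tool_pos"],s["width"])
    d=np.array([-np.cos(.08),-np.sin(.08)])
    print(env.move_l([*(np.array([570.8,-354.5])+60*d),268],rate=80,f_stop=8))
    s=env.read_state(); print(s["force"]-f0,s["tool_pos"])
    cv2.imwrite("pics/held_side.png",viewer.camera("side"))
print(s["time_s"])
E
```

```text
slot mid [585.825 122.38 ]
False
width 11.530270913613489 29.98288929462433 [-1.09207664  0.23399202  2.38303213] [ 570.81820367 -354.57752178  250.31218682]
lift [ 1.14946604 -0.55841546 -3.47514732] [ 570.63072731 -354.37883816  267.62037865] 11.690777529580878
False
[ 1.41504559  0.1016297  -4.16527062] [ 511.28264868 -359.44508606  268.20392803]
17.3833
```

```bash
python3 - <<'E'
from h import *
psi0=np.pi/2+YAW
t=env.read_state()["tool_pos"]; env.move_l([t[0],t[1],430],rate=200)
env.reach([586.5,122.3,420],quat(psi0)); env.move_l([586.5,122.3,300],rate=150); env.hold(.2)
s=env.read_state(); print(s["tool_pos"],s["width"],s["time_s"])
im,p=shot("wrist"); sd=viewer.camera("side")
a=cv2.resize(im[180:460,200:440],(480,560),interpolation=2); b=cv2.resize(sd[160:270,290:370],(320,440),interpolation=2)
o=np.zeros((560,800,3),np.uint8); o[:,:480]=a;o[:440,480:]=b; cv2.imwrite("pics/pre.png",o)
P=viewer.camera_params("side"); f=lambda y,z:[*(np.array([586.5,122.3])+y*DY),z]
print(proj(P,[f(-35,101),f(35,101),f(-35,166),f(35,166),f(0,75)]).round(1).tolist())
print("wrist",proj(p,[f(-35,101),f(35,101),f(-35,166),f(35,166),f(0,75),f(40.5,75),f(-40.5,75)]).round(1).tolist())
E
```

```text
[586.90946109 122.35608555 301.04082905] 11.571957941657727 21.3167
[[330.7, 231.9], [328.7, 218.1], [331.0, 212.9], [329.0, 199.6], [329.6, 232.1]]
wrist [[317.5, 274.7], [317.4, 193.1], [317.4, 311.7], [317.3, 210.9], [317.5, 227.1], [317.5, 181.7], [317.5, 269.3]]
```

View pics/pre.png

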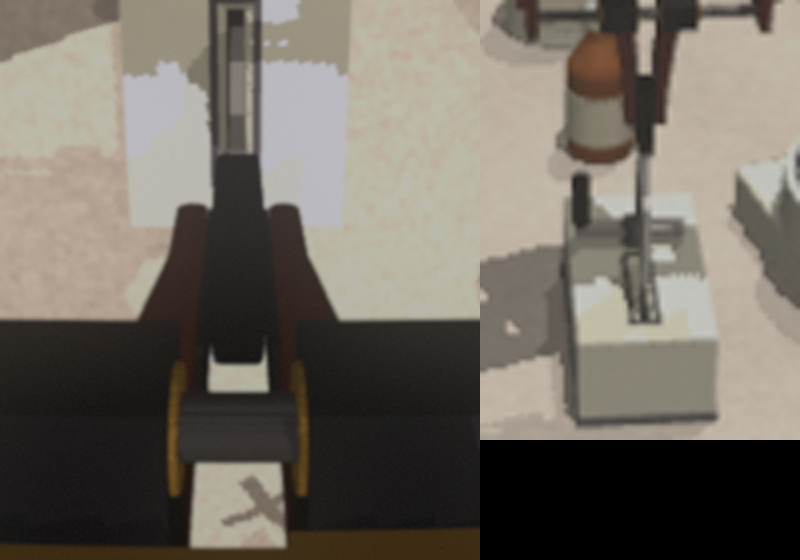

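The plate and slot line up: both are centred near col 319, and the plate's +y edge starts at about row 193 as predicted. Next is the insertion under force guard.

```bash
python3 - <<'E'
from h import *
x=[586.5,122.3]
f0=env.read_state()["force"]
for z,fs in((262,8),(235,12),(214.5,12),(210,15)):
    r=env.move_l([*x,z],rate=50,f_stop=fs); s=env.read_state()
    print(z,r,s["tool_pos"].round(2),(s["force"]-f0).round(1),s["wrist_torque"].round(2),s["width"].round(2))
    if r: break
print(s["time_s"])
E
```

```text
Traceback (most recent call last):
AttributeError: 'float' object has no attribute 'round'
```

```bash
python3 - <<'E'
from h import *
x=[586.5,122.3]
s=env.read_state();print(s["tool_pos"].round(2),s["force"].round(1),s["wrist_torque"].round(2))
for z,fs in((235,12),(214.5,12),(210,15)):
    r=env.move_l([*x,z],rate=50,f_stop=fs); s=env.read_state()
    print(z,r,s["tool_pos"].round(2),s["force"].round(1),s["wrist_torque"].round(2),round(s["width"],2))
    if r: break
print(s["time_s"])
E
```

```text
[586.68 122.34 262.21] [ 0.  -0.  -1.5] [-0.02 -0.01 -0.05]
235 False [586.56 122.32 234.89] [-0.5 -0.6 -1. ] [-0.07 -0.06 -0.01] 12.09
214.5 True [586.36 122.23 214.2 ] [-0.9 -0.9  3.5] [-0.09 -0.   -0.02] 11.78
23.4583
```

Contact came at 214.2, which is the predicted home height. I'll press lightly, release, retreat and close the latch.

```bash
python3 - <<'E'
from h import *
psi0=np.pi/2+YAW
print(env.move_l([586.5,122.3,212],rate=30,f_stop=12)); s=env.read_state();print(s["tool_pos"].round(2),s["force"].round(1))
set_gripper(40); env.move_l([586.5,122.3,300],rate=150); set_gripper(22)
th=1.5; k=knob(th)
env.reach([*k,260],quat(psi0+th))
print("down",env.move_l([*k,180],rate=80,f_stop=10)); s=env.read_state();print(s["tool_pos"].round(2),s["force"].round(1))
if s["tool_pos"][2]<184:
    for th in np.r_[np.arange(1.3,.05,-.2),0,-.06,-.12,-.18]:
        r=env.move_l([*knob(th),180],quat(psi0+th),rate=60,f_stop=12)
        s=env.read_state(); print(round(th,2),r,s["force"].round(1))
        if r: break
print(s["tool_pos"],s["time_s"])
E
```

```text
False
[587.28 122.25 214.08] [-4.5 -2.6 19. ]
down False
[566.01 195.47 180.53] [-0.7  0.4  0.3]
1.3 False [ 0.1 -0.8  0.1]
1.1 False [-1.3 -0.   1. ]
0.9 False [-0.3  0.2 -0.8]
0.7 False [-0.2 -0.6 -0. ]
0.5 False [-0.1 -0.6 -0.1]
0.3 False [-0.2 -0.3 -0.3]
0.1 False [-0.5 -0.8 -0.1]
0.0 False [ 0.   0.1 -0. ]
-0.06 False [ 0.2 -0.7  0.1]
-0.12 False [-5.4  1.2  2.8]
-0.18 False [-12.5   3.2   7. ]
[617.89198597 218.26144074 179.70288024] 31.4167
```

```bash
python3 - <<'E'
from h import *
psi0=np.pi/2+YAW
env.move_l([*knob(-.04),180],quat(psi0-.04),rate=40); print(env.read_state()["force"].round(1))
k=knob(-.04); env.move_l([*k,300],rate=150)
env.reach([592,160,320],quat(psi0)); env.hold(.1)
im,p=shot("wrist"); sd=viewer.camera("side")
S=np.array([586.7,122.3]); 
print("knob",dark(p,im,[[*knob(0),133.5]],30,70))
print(proj(p,[[*knob(0),133.5],[*(S+18*DY),160],[*(S-18*DY),160],[*(PIV-38*DY),90.5],[*(S-18*DY),170]]).round(1).tolist())
a=cv2.resize(im[100:380,230:420],(380,560),interpolation=2); b=cv2.resize(sd[170:380,300:450],(420,588),interpolation=2)
o=np.zeros((588,800,3),np.uint8); o[:560,:380]=a;o[:,380:]=b; cv2.imwrite("pics/fin.png",o)
print(env.read_state()["time_s"])
E
```

```text
[-0.6  0.2  0.9]
knob ((np.int64(325), np.int64(157)), [([317, 146, 16, 20, 260], [324.3, 155.5])])
[[325.4, 157.2], [325.6, 277.1], [325.3, 320.6], [324.1, 241.1], [325.5, 327.5]]
33.2333
```

View pics/fin.png

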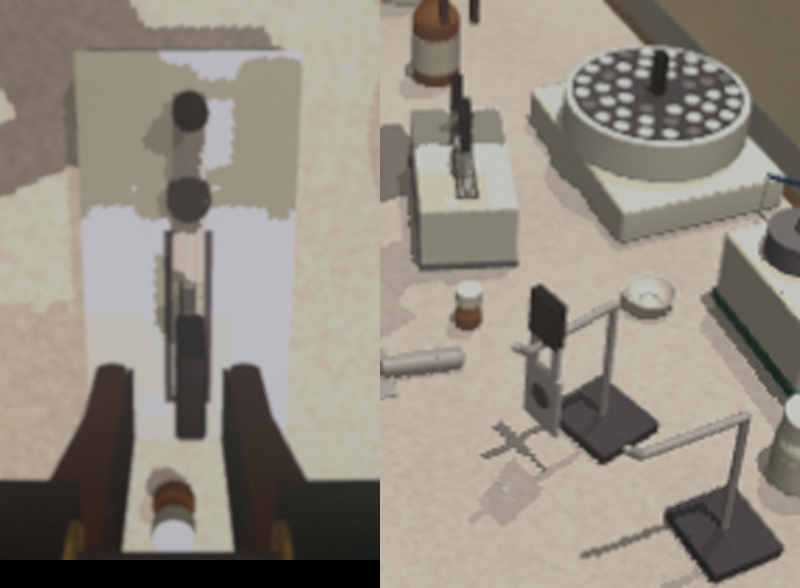

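The carrier is home: its block's near edge is at row 318.5, against 320.6 predicted. The bar lies over the slot's end with the knob at (324,156), the narrow carrier is still hanging, and the bystanders in view haven't moved.

```bash
python3 -c "
from h import *
env.hold(.3); print(workorder.sign_off())"
```

```text
the job is handed in; nothing more can be done
None
```

The wide carrier is fully home in the dock with the latch shut against its stop, the narrow carrier was left on its hook, and the job was handed in at about 34 s; no verdict came back.

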